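Fit the idler roller and hold the belt tensioner back

ROBOT

A 6-joint arm with a two-finger parallel gripper is mounted at the origin on a cart in front of the work surface, level with it; the furniture and walls round the work are solid. World frame = base frame: x ahead of the robot, y to its left, z up, the work surface at z = 0. Lengths are in m, angles in rad, forces in N, time in s.
With the tool pointing down it reaches from about 0.325 to 0.875 m from the base axis. Payload 4.4 kg.
Tool frame: the origin (TCP) lies at the very end of the fingers, on their centre line; the grasp point (between the pads) lies 19 mm behind it; z points along the fingers, y is the line along which they close (so a half turn about z gives the same grasp; the last joint's range is limited). The gripper opens to 85 mm and grips with 20 to 120 N. Pads are 22 mm wide; open, the fingers measure 114 mm over their backs; the gripper's body (76 mm by 85 mm) begins 54 mm behind the grasp point. The pads swing forward as they close: fully open they stand 13 mm farther back than shut.
Start: joints at [1.103, 0.207, 1.542, -0, 1.393, -0.15], TCP at [0.179, 0.546, 0.231] pointing down, gripper open.
Joint ranges: [-2.73, 2.73], [-0.86, 2.22], [0.23, 2.46], [-1.11, 4.25], [0.08, 2.63], [-2.82, 2.82]. Speed limits (rad/s): [2.79, 2.79, 3.14, 3.14, 3.14, 3.14].

INTERFACE

Orientations are given as a unit quaternion [w, x, y, z].
In Python, from plant import * gives the robot as it stands. The module is installed in compiled form; this text tells all that it offers.
- The arm moves only by the tool step_arm, never from a script. Its argument "commands" is a list of rows, each an object of numbers: "tx", "ty", "tz": the shift along the tool's x, y, z in mm; "twist": the turn about the tool's z in rad. In form: [{"tx": .., "ty": .., "tz": .., "twist": ..}, ...]. A call has 1 to 20 rows; each row is the pose to reach, as a shift and turn from the pose commanded when the call began, along the tool's axes at that moment; what a row does not reach only later rows make up. A row lasts 1/8 s, in which the tool goes at most 62.5 mm and 10.7 degrees, less where a joint would pass 70% of its speed; a pose out of reach is approached as far as the arm can. A call with a gripper value outside its range is refused whole. "claw" is the finger opening in mm, from 0 to 85.4, set as the call begins (left out, the last holds). The fingers move at their own pace and stop on an object; "force" is the grip in N (left out, the last holds). Time passes only in rows, so rows that repeat a pose let the fingers close. It gives the time, the measured TCP pose, the force, the opening and the grip force at its end, in the units of the state.
- observe(): the state, without advancing time (a new reading comes with each control period).
- read_camera(name): name is "scene" or "top"; returns the picture (400x640x3 uint8, blue, green, red); there is no depth.
- camera_model(name): a dict with "vfov" (degrees; the focal length in pixels is half the picture's height over the tangent of half this angle, whatever the lens; pixels are square), "cx", "cy" (the principal point, pixels), "xyz" and "rotation" of the camera in the world. Camera axes: x right, y down, z forward; pixel columns grow to the right and rows downward; lengths in m; the calibration is good to about 2 mm. A picture is of the moment at which its call begins. camera_model takes no time and is no camera call.
- hand_in(): hands the job in; it is judged then, once.
The state is a dict: "clock": time; "q": joint angles; "joint_vel": joint speeds; "joint_torque": joint torques, N m; "position": TCP position; "tool_rot": TCP orientation; "ft_force": force on the tool from outside, world axes, zero at the start; "ft_torque": the same for the moment, N m; "opening": finger opening in m; "finger_force": force on a finger pad.
Only numpy, scipy, OpenCV 4.12 (cv2) and the standard library are available. Lean on these libraries where they do the work, as an engineer would, in place of code of your own. Each camera call takes 0.05 s, during which the arm holds its last target. There are 200 camera calls.

TASK

Get the belt tensioner ready for threading: of the three rollers on the bench, find the one whose bore properly fits the post on the tensioner arm (one is too tight, one is far too loose) and slide it fully down onto the post. Then swing the sprung arm back past the click of its pawl, on until it meets its back stop, and finish while still holding it there with the fingers on the arm or its roller. Leave the other two rollers on the bench, off the tensioner, and do not disturb the screwdriver, the tape measure or the wood block.

Things in the scene. Friction and masses are not known exactly. Their poses are not given: they have to be found in the camera images.
- tensioner: Belt tensioner fixed to the bench: grey base plate 120 x 260 mm, 10 mm thick, with a sprung dark steel arm and a pawl on it. Origin on the bench at the plate's underside; the plate spans x -60..60 and y -165..95 mm in its own frame. Its +y runs along the plate from the pawl end to the roller-post end; its +x is the way the arm is pushed back. Nothing on it stands higher than 70 mm (the arm's post).
- pivot_axis (a point): Point on the vertical pivot axis of the tensioner arm, 30 mm above the bench, at (0, -50 mm) in the tensioner's frame. A spring coil and bolt head there rise to 50 mm.
- post_foot (a point): Point on the arm where the roller's underside comes to rest: foot of the upright steel post, on the post's axis, 30 mm above the bench, 130 mm from the pivot axis; it swings with the arm. The post is 20 mm in diameter and 40 mm tall above this point, its top 6 mm tapering to 12 mm. The arm bar, 22 mm wide, and the 30 mm disc under the post have their tops at 28 and 30 mm above the bench.
- tension_arm (a joint): Arm angle in rad: 0 resting on its front stop, 0.60 against its back stop. Seen from above it turns clockwise as it grows, the post moving to the tensioner's +x along an arc of 130 mm radius (arm along the tensioner's +y at 0.30). A spring pushes it back to 0: about 3 N at the post at 0, 8 N at 0.60. From about 0.1 to 0.32 the pin on its tail also shoves the pawl aside (a few newtons more), the pawl clicks home at about 0.38 and then keeps the arm from returning below that.
- pawl (a joint): Travel in m of the sprung steel pawl slider at the tail end of the arm: 0 home, up to about 0.006 while the tail pin rides over it. It moves by itself; no need to touch it.
- pawl_nose (a point): Top of the pawl's nose, 25 mm above the bench.
- roller_a: White plastic roller, 43 mm outside diameter, 35 mm high, standing on end; bore 15 mm: too tight for the post. Origin at the centre of its underside, z along the bore.
- roller_b: White plastic roller, 43 mm outside diameter, 35 mm high, standing on end; bore 24 mm: the one that fits the post. Origin at the centre of its underside, z along the bore. 40 to 85 g.
- roller_c: White plastic roller, 43 mm outside diameter, 35 mm high, standing on end; bore 31 mm: far too loose on the post. Origin at the centre of its underside, z along the bore.
- screwdriver: Bystander: screwdriver with orange handle, 160 mm long, lying behind the rollers. Origin at the centre of its underside, long axis y.
- tape_measure: Bystander: yellow tape measure 34 x 83 x 64 mm, standing behind the tensioner. Origin at the centre of its underside.
- wood_block: Bystander: softwood offcut 45 x 75 x 24 mm lying to the right of the tensioner. Origin at the centre of its underside.

How it is judged:
By the outcome, as a careful person would: the job done as asked, in the order asked, and still so for the second after the job is handed in, while the arm keeps its last pose, push and grip.
It also fails if it takes over 48 s, if anything falls off the work surface, if the arm or the gripper's body presses on something with over 40 N, if the wrist force passes 120 N, or if a joint passes its speed limit or range.

## Working session

There is one attempt and no reset: what is moved stays moved. The work goes in short steps, Python scripts to look and compute and a tool call to move; the robot and the scene stay as the last step left them, time stands still between calls to the robot, and variables do not carry over. Pictures are saved under pics/ and viewed, at most 10 in all, crops included, and the job is handed in when it is done.

Besides the shell and the picture viewer there is one more tool, called after "Call:" as name(argument=value, ...) on one line, values as JSON. step_arm: Moves the arm, as the interface text tells. Its arguments: {"type":"object","properties":{"commands":{"type":"array"},"claw":{"type":"number"},"force":{"type":"number"}},"required":["commands"]}

```bash
mkdir -p pics
cat > h.py <<'E'
from plant import *
import numpy as np, cv2
def ray(cam,u,v):
    m=camera_model(cam); f=200/np.tan(np.radians(m['vfov'])/2)
    R=np.array(m['rotation']); R=R.reshape(3,3) if R.size==9 else R
    d=R@np.array([(u-m['cx'])/f,(v-m['cy'])/f,1]); return np.array(m['xyz']),d
def onz(cam,u,v,z):
    o,d=ray(cam,u,v); return o+d*(z-o[2])/d[2]
def proj(cam,p):
    m=camera_model(cam); f=200/np.tan(np.radians(m['vfov'])/2)
    c=np.array(m['rotation']).reshape(3,3).T@(np.array(p)-np.array(m['xyz'])); return np.array([m['cx']+f*c[0]/c[2],m['cy']+f*c[1]/c[2]])
E
python3 - <<'E'
from h import *
for n in('scene','top'):
    print(camera_model(n)); cv2.imwrite(f'pics/{n}0.png',read_camera(n))
print(observe())
E
```

```text
{'vfov': 46.29458238076427, 'cx': 321.75722957664874, 'cy': 193.92977542290956, 'xyz': array([-0.45540253,  0.47049459,  0.9337775 ]), 'rotation': array([ 0.24471755, -0.47419537,  0.75499964, -0.38108742])}
{'vfov': 51.012605312204144, 'cx': 316.69827531871033, 'cy': 200.43001759383324, 'xyz': array([ 0.45711927, -0.06477992,  1.31130924]), 'rotation': array([-0.05057471,  0.7104061 , -0.70031343,  0.04823359])}
{'clock': 0.1, 'q': array([ 1.10350322e+00,  2.07368155e-01,  1.54284904e+00, -1.38906571e-05,
        1.39350763e+00, -1.50517920e-01]), 'joint_vel': array([-0.00042141, -0.00191548, -0.00513413,  0.00074434,  0.001574  ,
        0.00089644]), 'joint_torque': array([-1.27894898e-03, -3.84093654e+01, -2.92548198e+01, -3.55843604e-04,
        4.74298024e-03,  4.82280200e-06]), 'position': array([0.17881877, 0.54574728, 0.23020494]), 'tool_rot': array([-3.17595471e-04,  1.57724883e-01,  9.87482519e-01, -1.01770203e-03]), 'ft_force': array([-0.17866079, -0.0813098 ,  0.04247848]), 'ft_torque': array([ 0.00401402,  0.04944267, -0.02071845]), 'finger_force': 0.0, 'opening': 0.08553804729805872}
```

Run:
```python
s=open('h.py').read()
s=s.replace("R=np.array(m['rotation']); R=R.reshape(3,3) if R.size==9 else R","R=rot(m)").replace("np.array(m['rotation']).reshape(3,3).T","rot(m).T")
s+='''
from scipy.spatial.transform import Rotation
def rot(m):
    q=m['rotation']; return Rotation.from_quat([q[1],q[2],q[3],q[0]]).as_matrix()
'''
open('h.py','w').write(s)
```

```text
(no output)
```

View pics/top0.png

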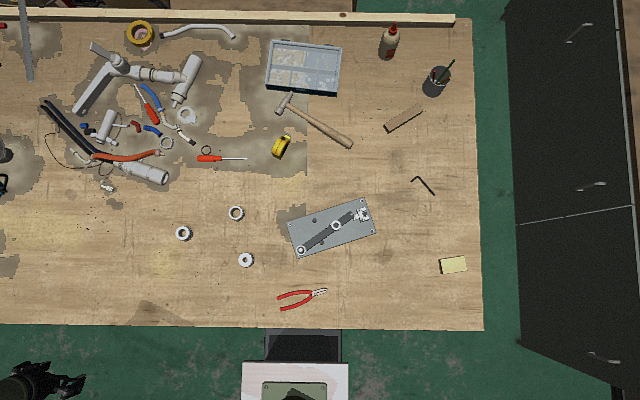

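View pics/scene0.png

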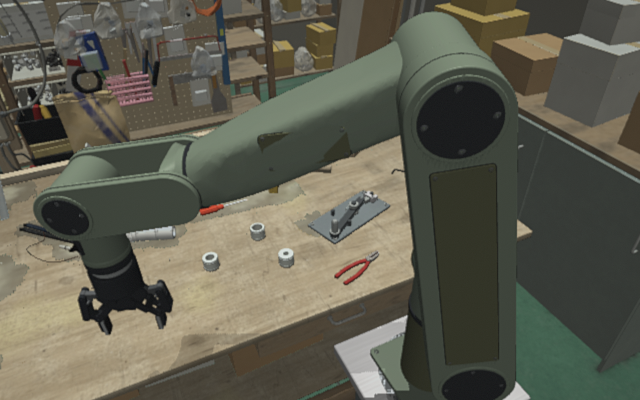

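Run:
```python
from h import *
im=cv2.imread('pics/top0.png')
a=cv2.resize(im[190:290,165:385],None,fx=3.6,fy=3.6,interpolation=cv2.INTER_CUBIC)
cv2.imwrite('pics/z1.png',a)
m=((im.min(2)>175)).astype(np.uint8)
m[:190]=0;m[290:]=0;m[:,:165]=0;m[:,262:]=0
for c in cv2.findContours(m,cv2.RETR_EXTERNAL,2)[0]:
    if cv2.contourArea(c)<40: continue
    (u,v),r=cv2.minEnclosingCircle(c); x,y,w,h=cv2.boundingRect(c)
    fill=np.zeros_like(m);cv2.drawContours(fill,[c],-1,1,-1)
    g=im.min(2)[fill>0]
    print(u,v,r,(x,y,w,h),'dark',(g<150).sum(),len(g),onz('top',x+w/2-.5,y+h/2-.5,.035))
# plate
hsv=cv2.cvtColor(im,cv2.COLOR_BGR2HSV)
p=((hsv[...,1]<45)).astype(np.uint8); p[:190]=0;p[265:]=0;p[:,:282]=0;p[:,385:]=0
p=cv2.morphologyEx(p,cv2.MORPH_CLOSE,np.ones((5,5)));p=cv2.morphologyEx(p,cv2.MORPH_OPEN,np.ones((9,9)))
c=max(cv2.findContours(p,cv2.RETR_EXTERNAL,2)[0],key=cv2.contourArea)
r=cv2.minAreaRect(c);b=cv2.boxPoints(r);P=[onz('top',*q,.01)[:2] for q in b];print(r,b,P)
print(np.linalg.norm(P[0]-P[1]),np.linalg.norm(P[2]-P[1]))
```

```text
244.73684692382812 259.47369384765625 6.907684326171875 (238, 253, 14, 14) dark 20 149 [0.45376962 0.15589572 0.035     ]
181.5 232.5 6.670932292938232 (175, 226, 14, 14) dark 50 142 [0.53234688 0.35087095 0.035     ]
235.22727966308594 212.31817626953125 6.780290126800537 (229, 206, 14, 14) dark 80 143 [0.59589124 0.18896489 0.035     ]
((330.04998779296875, 226.14999389648438), (40.79337692260742, 83.48412322998047), 71.56504821777344) [[283.99997 220.     ]
 [363.19998 193.6    ]
 [376.1     232.29999]
 [296.9     258.69998]] [array([0.57727104, 0.04182718]), array([ 0.66399928, -0.20488014]), array([ 0.54308844, -0.24474536]), array([ 0.4584715, -0.0008713])]
0.26150772350358126 0.12731326047863398
```

View pics/z1.png

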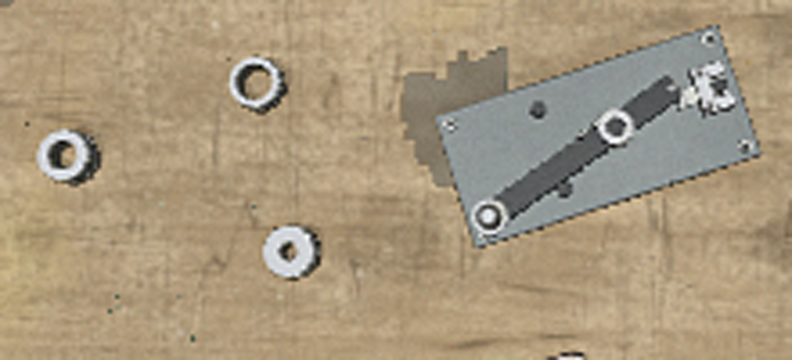

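Top view: bores rank clearly. Small (15) at px (245,260), large (31) at (236,213), middle (24, roller_b) at (182,233); the post is at about (300.5,249.6) and the pivot at (335.7,224.6).

Run:
```python
from h import *
print('post .07',onz('top',300.6,249.6,.07),'pivot',onz('top',335.8,224.6,.05))
im=cv2.imread('pics/scene0.png')
m=(im.min(2)>150).astype(np.uint8)
for n,(x,y) in dict(b=(210,261),a=(286,257),c=(258,231)).items():
    s=m[y-16:y+17,x-16:x+17];k,l,st,ct=cv2.connectedComponentsWithStats(s);i=1+st[1:,4].argmax();print(n,st[i]+[x-16,y-16,0,0,0])
for p in ([.532,.351,.035],[.532,.351,0],[.454,.156,.035]):print(proj('scene',p))
cv2.imwrite('pics/z2.png',np.hstack([cv2.resize(im[235:290,180:250],None,fx=5,fy=5,interpolation=2),cv2.resize(im[190:245,305:395],None,fx=5,fy=5,interpolation=2)]))
o=observe();q=o['tool_rot'];R=Rotation.from_quat([*q[1:],q[0]]).as_matrix();print(R)
```

```text
post .07 [ 0.48507942 -0.01414549  0.07      ] pivot [ 0.56189815 -0.11793082  0.05      ]
b [202 251  16  12 101]
a [278 248  16  12 129]
c [250 222  15  10  68]
[209.60035489 256.13149575]
[211.4639763  265.22061247]
[285.71452929 252.29465995]
[[-9.50245521e-01  3.11500483e-01 -9.48273817e-04]
 [ 3.11501775e-01  9.50243651e-01 -1.90974051e-03]
 [ 3.06206084e-04 -2.11011134e-03 -9.99997727e-01]]
```

View pics/z2.png

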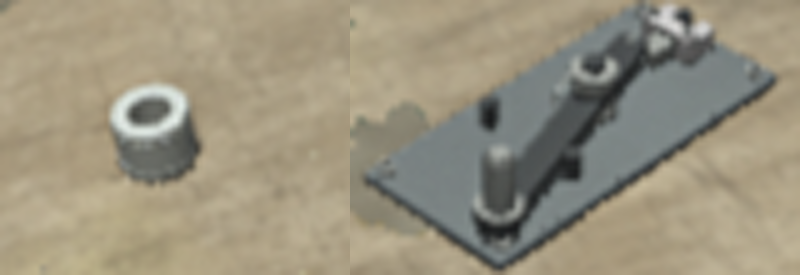

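Call:
step_arm(commands=[{"tx":-55,"ty":-11,"tz":0,"twist":0.15},{"tx":-110,"ty":-22,"tz":20,"twist":0.3},{"tx":-165,"ty":-33,"tz":40,"twist":0.45},{"tx":-220,"ty":-43,"tz":60,"twist":0.6},{"tx":-275,"ty":-53,"tz":80,"twist":0.75},{"tx":-330,"ty":-63,"tz":100,"twist":0.9},{"tx":-380,"ty":-73,"tz":120,"twist":0.916},{"tx":-396,"ty":-75,"tz":130,"twist":0.916},{"tx":-396,"ty":-75,"tz":130,"twist":0.916},{"tx":-396,"ty":-75,"tz":130,"twist":0.916},{"tx":-396,"ty":-75,"tz":130,"twist":0.916}], claw=85, force=40)

```text
clock: 1.48
position: [0.5311, 0.3531, 0.1023]
tool_rot: [0.0, 0.577, 0.817, 0.001]
ft_force: [-0.2, 0.4, -0.7]
opening: 0.0848
finger_force: 0.0
```

Run:
```python
from h import *
print(proj('scene',[.485,-.014,.07]),proj('scene',[.485,-.014,.03]))
a=read_camera('scene');b=read_camera('top');cv2.imwrite('pics/s1f.png',a);cv2.imwrite('pics/t1f.png',b)
cv2.imwrite('pics/z3.png',np.hstack([cv2.resize(a[190:290,150:250],(400,400),interpolation=2),cv2.resize(b[183:283,133:233],(400,400),interpolation=2)]))
o=observe();q=o['tool_rot'];R=Rotation.from_quat([*q[1:],q[0]]).as_matrix();print(o['position'],R,o['q'])
print(R.T@(np.array([.532,.351,.01])-o['position']))
```

```text
[335.29058923 219.21736607] [335.16971546 229.68401168]
[0.53141078 0.35289658 0.10220628] [[-3.33348076e-01  9.42803278e-01  1.01923335e-03]
 [ 9.42803796e-01  3.33347584e-01  6.24593751e-04]
 [ 2.49110061e-04  1.16914420e-03 -9.99999286e-01]] [4.50604286e-01 4.60577913e-01 1.48877827e+00 1.27442805e-04
 1.19104696e+00 1.10704703e-01]
[-0.00200749 -0.00018451  0.09220563]
```

View pics/z3.png

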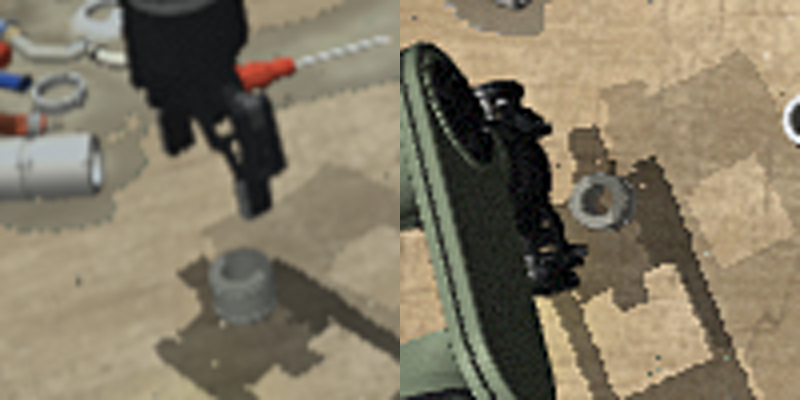

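Roller b is centred under the open gripper (parallax accounted for). I'll check where the tips really sit when open.

Run:
```python
from h import *
for z in(.09,.1,.115,.125):
    for d in(-.045,-.055): print(z,d,proj('scene',[.5314+.943*d,.353+.333*d,z]))
```

```text
0.09 -0.045 [215.49899437 249.64644038]
0.09 -0.055 [217.69368496 251.48049086]
0.1 -0.045 [214.95757803 246.83650446]
0.1 -0.055 [217.1603151  248.66618515]
0.115 -0.045 [214.13562779 242.57060534]
0.115 -0.055 [216.35053472 244.39340994]
0.125 -0.045 [213.58099899 239.69209712]
0.125 -0.055 [215.80408654 241.51009697]
```

Call:
step_arm(commands=[{"tx":-2,"tz":40,"ty":0,"twist":0},{"tx":-2,"tz":75,"ty":0,"twist":0},{"tx":-2,"tz":85,"ty":0,"twist":0},{"tx":-2,"tz":85,"ty":0,"twist":0},{"tx":-2,"tz":85,"ty":0,"twist":0}])

```text
clock: 2.2
position: [0.5342, 0.3508, 0.0183]
tool_rot: [0.001, 0.578, 0.816, 0.002]
ft_force: [0.0, -1.0, 0.4]
opening: 0.0849
finger_force: 0.0
```

Call:
step_arm(commands=[{"tx":0,"tz":13,"ty":0,"twist":0},{"tx":0,"tz":13,"ty":0,"twist":0}])

```text
clock: 2.45
position: [0.532, 0.3495, 0.0024]
tool_rot: [-0.0, 0.578, 0.816, -0.001]
ft_force: [0.1, 1.3, -0.6]
opening: 0.0848
finger_force: 0.0
```

Call:
step_arm(commands=[{"tx":0,"tz":0,"ty":0,"twist":0},{"tx":0,"tz":0,"ty":0,"twist":0},{"tx":0,"tz":0,"ty":0,"twist":0},{"tx":0,"tz":0,"ty":0,"twist":0},{"tx":0,"tz":0,"ty":0,"twist":0},{"tx":0,"tz":0,"ty":0,"twist":0},{"tx":0,"tz":0,"ty":0,"twist":0},{"tx":0,"tz":0,"ty":0,"twist":0}], claw=25, force=40)

```text
clock: 3.45
position: [0.5333, 0.3501, 0.0038]
tool_rot: [0.0, 0.578, 0.816, 0.001]
ft_force: [0.3, -0.6, 4.6]
opening: 0.0419
finger_force: 40.9
```

Call:
step_arm(commands=[{"tx":0,"tz":-50,"ty":0,"twist":0},{"tx":0,"tz":-100,"ty":0,"twist":0},{"tx":-40,"ty":-20,"tz":-110,"twist":0},{"tx":-90,"ty":-46,"tz":-110,"twist":0},{"tx":-140,"ty":-71,"tz":-110,"twist":0},{"tx":-190,"ty":-97,"tz":-110,"twist":0},{"tx":-240,"ty":-122,"tz":-110,"twist":0},{"tx":-290,"ty":-148,"tz":-110,"twist":0},{"tx":-320,"ty":-163,"tz":-110,"twist":0},{"tx":-327,"ty":-166,"tz":-110,"twist":0},{"tx":-327,"ty":-166,"tz":-110,"twist":0},{"tx":-327,"ty":-166,"tz":-110,"twist":0},{"tx":-327,"ty":-166,"tz":-110,"twist":0}])

```text
clock: 5.08
position: [0.4845, -0.0125, 0.1131]
tool_rot: [-0.0, 0.577, 0.817, 0.0]
ft_force: [0.0, -0.0, -0.1]
opening: 0.042
finger_force: 41.0
```

Run:
```python
from h import *
a=read_camera('scene');b=read_camera('top');cv2.imwrite('pics/s2f.png',a);cv2.imwrite('pics/t2f.png',b)
cv2.imwrite('pics/z4.png',np.hstack([cv2.resize(a[180:260,295:375],(400,400),interpolation=2),cv2.resize(b[200:280,260:340],(400,400),interpolation=2)]))
o=observe();p=o['position'];print(p,o['opening'],o['ft_force'])
print(proj('scene',p),proj('top',p),proj('scene',p+[0,0,-.0]))
```

```text
[ 0.48460671 -0.01281768  0.11322944] 0.042632840151327886 [ 0.03931844 -0.68696003 -1.24136521]
[335.11895811 207.67799423] [299.51528434 249.40663476] [335.11895811 207.67799423]
```

View pics/z4.png

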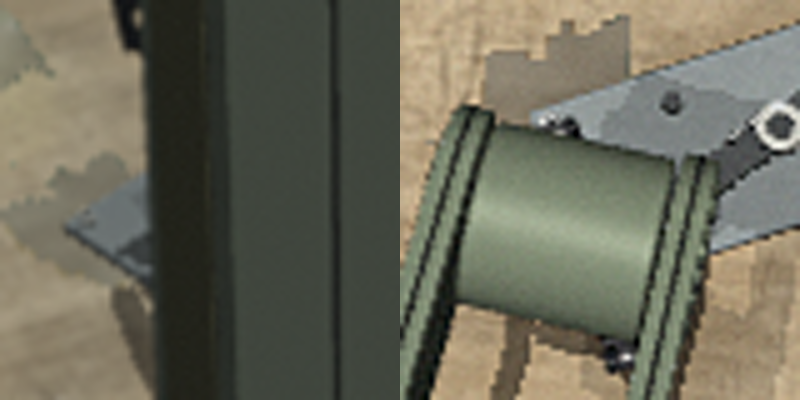

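Both views of the post are blocked by the arm here, so I'll refine the post centre from the earlier clear top picture and go down by feel (taper gives ~6 mm of capture).

Run:
```python
from h import *
im=cv2.imread('pics/top0.png')
g=im.min(2); print(g[242:258,293:310])
m=(g>165).astype(np.uint8);m2=np.zeros_like(m);m2[242:258,293:310]=m[242:258,293:310]
c=max(cv2.findContours(m2,cv2.RETR_EXTERNAL,2)[0],key=cv2.contourArea);print(cv2.minEnclosingCircle(c),cv2.boundingRect(c),cv2.fitEllipse(c))
for z,t in((.03,cv2.fitEllipse(c)[0]),): print(onz('top',*t,z))
print(proj('top',[.485,-.014,.03]),proj('top',[.485,-.014,.07]))
```

```text
[[145 147 147 149 148 150 148 151 148 148 151 156  84  75  80  89  90]
 [145 146 141 151 148 146 145 144 147 148 155 104  86  86  86  90  89]
 [151 150 145 143 144 148 140 148 153 109  76  93  89  90  89  88  88]
 [127 147 152 146 149 144 169 172 176 112  89  79  88  90  94  91  90]
 [127 144 145 140 164 217 225 175 184 198 208 135  83  82  87  94  88]
 [ 87 147 142 168 219 142  55  67  50  89 184 210 111  82  89  91  85]
 [ 86 142 144 198 169  87 157 221 185  89  86 190 154  99  84  94  51]
 [124 122 137 204 103 145 216 219 227 174  62 181 168 101  55  42 146]
 [124  87 142 221 119 138 212 224 228 139  46 136 227 110  30 143 150]
 [125  97 139 196 146  75 181 221 181  88  20 187 183 130 150 154 149]
 [127 109 122 169 223 117  58  67  57  39  60 215 116 137 153 146 147]
 [129 142 107 133 175 227 125  75  70  84 218 187 148 151 148 148 144]
 [122 148  81 137 140 183 223 235 235 235 149 142 145 151 151 142 123]
 [107 131 105 128 138 215 105 111 101  60 132 156 145 126  86  55 122]
 [ 93 115 117 115 140 137 169 113 150 147 126  87  39 106 123 119 113]
 [109 117 120  94 150 158 147 125  82  65 130 138 130 123 126 138 120]]
((300.0, 250.5), 5.590270042419434) (296, 245, 10, 12) ((300.08538818359375, 250.0755615234375), (9.271416664123535, 10.282882690429688), 11.507404327392578)
[ 0.48452358 -0.01097972  0.03      ]
[301.08288745 249.93206185] [300.5500268  249.62645085]
```

Call:
step_arm(commands=[{"tx":0,"tz":20,"ty":0,"twist":0},{"tx":0,"tz":35,"ty":0,"twist":0},{"tx":0,"tz":40,"ty":0,"twist":0},{"tx":0,"tz":44,"ty":0,"twist":0},{"tx":0,"tz":47,"ty":0,"twist":0},{"tx":0,"tz":47,"ty":0,"twist":0}])

```text
clock: 5.92
position: [0.4847, -0.0137, 0.0664]
tool_rot: [0.0, 0.578, 0.816, 0.0]
ft_force: [-0.4, -0.6, -0.7]
opening: 0.0422
finger_force: 41.0
```

Run:
```python
from plant import *
o=observe();print(o['position'],o['ft_force'],o['ft_torque'],o['opening'])
```

```text
[ 0.48470833 -0.01373973  0.06642212] [-0.40086235 -0.5857643  -0.65887992] [0.0647775  0.03669832 0.01315701] 0.04215267906299166
```

Call:
step_arm(commands=[{"tx":0,"tz":4,"ty":0,"twist":0},{"tx":0,"tz":8,"ty":0,"twist":0},{"tx":0,"tz":12,"ty":0,"twist":0},{"tx":0,"tz":12,"ty":0,"twist":0}])

```text
clock: 6.42
position: [0.4841, -0.0136, 0.0538]
tool_rot: [-0.001, 0.578, 0.816, -0.0]
ft_force: [-0.2, -0.4, -0.8]
opening: 0.0423
finger_force: 41.0
```

Call:
step_arm(commands=[{"tx":0,"tz":6,"ty":0,"twist":0},{"tx":0,"tz":12,"ty":0,"twist":0},{"tx":0,"tz":17,"ty":0,"twist":0},{"tx":0,"tz":19,"ty":0,"twist":0},{"tx":0,"tz":20,"ty":0,"twist":0},{"tx":0,"tz":20,"ty":0,"twist":0}])

```text
clock: 7.18
position: [0.4846, -0.0137, 0.0343]
tool_rot: [0.0, 0.578, 0.816, 0.0]
ft_force: [-0.5, -0.1, -2.0]
opening: 0.0419
finger_force: 41.0
```

Call:
step_arm(commands=[{"tx":0,"tz":1,"ty":0,"twist":0},{"tx":0,"tz":2,"ty":0,"twist":0},{"tx":0,"tz":2,"ty":0,"twist":0}])

```text
clock: 7.55
position: [0.485, -0.0137, 0.0335]
tool_rot: [0.0, 0.578, 0.816, 0.0]
ft_force: [-2.6, 0.0, 7.8]
opening: 0.0424
finger_force: 41.9
```

Call:
step_arm(commands=[{"tx":0,"tz":0,"ty":0,"twist":0},{"tx":0,"tz":-1,"ty":0,"twist":0},{"tx":0,"tz":-1,"ty":0,"twist":0},{"tx":0,"tz":-1,"ty":0,"twist":0}], claw=52)

```text
clock: 8.05
position: [0.4845, -0.0137, 0.0332]
tool_rot: [-0.0, 0.578, 0.816, -0.0]
ft_force: [0.0, 0.3, 0.2]
opening: 0.0523
finger_force: 0.0
```

Call:
step_arm(commands=[{"tx":0,"tz":0,"ty":0,"twist":0},{"tx":0,"tz":0,"ty":0,"twist":0},{"tx":0,"tz":0,"ty":0,"twist":0},{"tx":0,"tz":0,"ty":0,"twist":0}], claw=25, force=30)

```text
clock: 8.55
position: [0.4846, -0.0137, 0.0334]
tool_rot: [0.0, 0.578, 0.816, 0.0]
ft_force: [-0.2, 0.5, 1.7]
opening: 0.0421
finger_force: 30.3
```

Run:
```python
from plant import *
import numpy as np
o=observe();print(o['position'],o['ft_force'],o['opening'],o['finger_force'])
# arc shifts in tool axes: radial start dir is 0.30 rad short of +y_t; tool x=-? 
yt=np.array([-.333,.943]);xt=np.array([.943,.333])
for th in np.arange(.1,.71,.1):
    f=lambda t:130*(np.cos(t-.3)*yt+np.sin(t-.3)*xt)
    d=f(th)-f(0); print(round(th,2),'tx',d@yt,'ty',d@xt)
```

```text
[ 0.48459771 -0.01365514  0.03338578] [-0.16477561  0.4534901   1.68860522] 0.04207896013094837 30.32901931554079
0.1 tx 3.215355190824181 ty 12.59235136732924
0.2 tx 5.157509537924755 ty 25.44279332289936
0.3 tx 5.807057677056298 ty 38.42292849848167
0.4 tx 5.157509537924738 ty 51.40306367406397
0.5 tx 3.2153551908242006 ty 64.25350562963408
0.6 tx 5.3269300516535345e-15 ty 76.8458569969633
0.7 tx -4.456429268336212 ty 89.05429916366725
```

Call:
step_arm(commands=[{"tx":2,"ty":6,"tz":0,"twist":0},{"tx":3,"ty":13,"tz":0,"twist":0},{"tx":4,"ty":19,"tz":0,"twist":0},{"tx":5,"ty":25,"tz":0,"twist":0},{"tx":5.5,"ty":32,"tz":0,"twist":0},{"tx":6,"ty":38,"tz":0,"twist":0},{"tx":5.5,"ty":45,"tz":0,"twist":0},{"tx":5,"ty":51,"tz":0,"twist":0},{"tx":4,"ty":58,"tz":0,"twist":0},{"tx":3,"ty":64,"tz":0,"twist":0},{"tx":3,"ty":64,"tz":0,"twist":0}])

```text
clock: 9.93
position: [0.5424, 0.0114, 0.0332]
tool_rot: [-0.002, 0.578, 0.816, -0.001]
ft_force: [-7.1, 0.9, 9.0]
opening: 0.0424
finger_force: 31.3
```

Run:
```python
from h import *
o=observe();p=o['position'];print(p,o['ft_force'],o['opening'],o['finger_force'])
d=(p[:2]-[.4846,-.0137])*1000;print('tx',d@[-.333,.943],'ty',d@[.943,.333],'f along',o['ft_force'][:2]@[.943,.333],'f rad',o['ft_force'][:2]@[-.333,.943])
```

```text
[0.54238018 0.01137581 0.03324536] [-7.09591668  0.89648529  9.04491147] 0.042404676431077114 31.26868737861514
tx 4.405691544394958 ty 62.83695069122774 f along -6.392919827042038 f rad 3.208325887296223
```

Call:
step_arm(commands=[{"tx":-1,"ty":4,"tz":0,"twist":0},{"tx":-2,"ty":8,"tz":0,"twist":0},{"tx":-3,"ty":12,"tz":0,"twist":0},{"tx":-3.5,"ty":14,"tz":0,"twist":0},{"tx":-3.5,"ty":14,"tz":0,"twist":0}])

```text
clock: 10.55
position: [0.5561, 0.0128, 0.0332]
tool_rot: [-0.003, 0.578, 0.816, -0.001]
ft_force: [-7.7, 1.3, 9.5]
opening: 0.0423
finger_force: 31.5
```

```bash
cat > c.py <<'E'
from h import *
F=[];P=[]
for i in range(4):
    b=read_camera('top' if i%2 else 'scene'); o=observe();F.append(o['ft_force']);P.append(o['position'])
    cv2.imwrite('pics/last_%d.png'%(i%2),b)
F=np.mean(F,0);p=np.mean(P,0);print(p,F,o['opening'],o['finger_force'],o['clock'])
d=(p[:2]-[.4846,-.0137])*1000;print('tx',d@[-.333,.943],'ty',d@[.943,.333],'f along',F[:2]@[.943,.333],'f rad',F[:2]@[-.333,.943])
E
python3 c.py
```

```text
[0.55604032 0.01280363 0.03323222] [-8.28659726  0.71977612  9.98968029] 0.042311519876687596 31.49773545563221 10.75
tx 1.2033008151537719 ty 76.19393021649479 f along -7.574575769072307 f rad 3.4381857736129136
```

Call:
step_arm(commands=[{"tx":-0.5,"ty":2,"tz":0,"twist":0},{"tx":-1,"ty":4,"tz":0,"twist":0},{"tx":-1,"ty":4,"tz":0,"twist":0}])

```text
clock: 11.12
position: [0.5601, 0.013, 0.0332]
tool_rot: [-0.003, 0.578, 0.816, -0.001]
ft_force: [-7.9, 0.5, 10.2]
opening: 0.0421
finger_force: 31.6
```

```bash
python3 c.py
```

```text
[0.56001137 0.01299451 0.03321391] [-8.51796515  0.75304472  9.62963233] 0.042029133242801366 31.554967649281025 11.325
tx 0.0609350582222716 ty 80.00219521543477 f along -7.781677239281812 f rad 3.5466035690483344
```

Force is still only the spring's, so it isn't at the stop yet.

Call:
step_arm(commands=[{"tx":-0.5,"ty":1.5,"tz":0,"twist":0},{"tx":-1,"ty":3,"tz":0,"twist":0},{"tx":-1,"ty":3,"tz":0,"twist":0}])

```text
clock: 11.7
position: [0.5605, 0.0131, 0.0331]
tool_rot: [-0.005, 0.578, 0.816, -0.003]
ft_force: [-16.1, -0.5, 16.6]
opening: 0.0423
finger_force: 32.5
```

```bash
python3 c.py
```

```text
[0.56049243 0.01307511 0.03306558] [-15.42337362   0.16176455  16.64888098] 0.04233187428029734 32.46308941394091 11.9
tx -0.02324982882955136 ty 80.48267133313797 f along -14.49037373099601 f rad 5.288527382819224
```

Call:
step_arm(commands=[{"tx":0,"ty":1.5,"tz":0,"twist":0},{"tx":0,"ty":1.5,"tz":0,"twist":0},{"tx":0,"ty":1.5,"tz":0,"twist":0},{"tx":0,"ty":1.5,"tz":0,"twist":0}])

```text
clock: 12.4
position: [0.5606, 0.0131, 0.033]
tool_rot: [-0.006, 0.578, 0.816, -0.004]
ft_force: [-17.7, -2.3, 18.5]
opening: 0.0426
finger_force: 33.0
```

```bash
python3 c.py; python3 -c "
import cv2,numpy as np
a=cv2.imread('pics/last_0.png');b=cv2.imread('pics/last_1.png')
cv2.imwrite('pics/z5.png',np.hstack([cv2.resize(a[160:260,300:400],(400,400)),cv2.resize(b[170:290,270:390],(400,400))]))"
```

```text
[0.5606492  0.01311093 0.03300049] [-18.77136218  -1.90980039  18.97090644] 0.042444784593858725 32.951639452949166 12.6
tx -0.04167291839323102 ty 80.64243204981246 f along -18.337358064953307 f rad 4.449921842128829
```

View pics/z5.png

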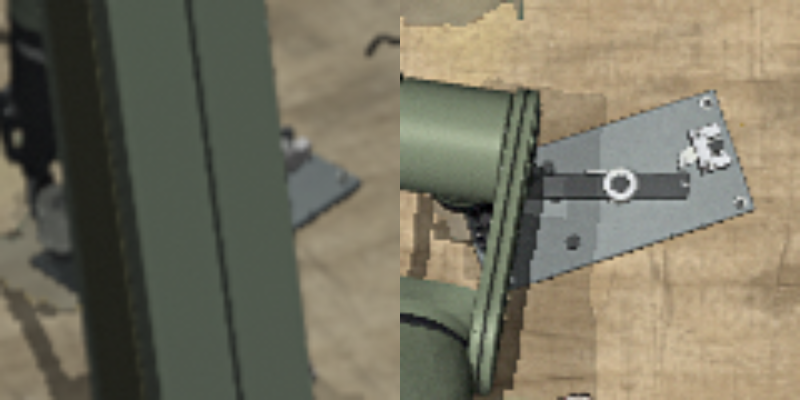

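The picture shows the arm bar lying against the back-stop peg at crop (545,165). Its tail is past the pawl at (690,160), and the roller is held in the fingers. Tool height (0.033) still matches the seated reading.

```bash
python3 -c "
from plant import *
print(hand_in())"
```

```text
the job is handed in; nothing more can be done
None
```

I slid roller b (24 mm bore) fully onto the post and swung the arm past the pawl to its back stop, where the fingers still hold it with about 18 N. I then handed the job in at about 12.6 s; no verdict came back.

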